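# Release the centrifuge rotor with the long key

### The job

Unlock the centrifuge's rotor: take the long T-handled key from the wooden stand, lower it into the deep bore in the middle of the rotor until its fork straddles the cross pin of the nut at the bottom, and turn the nut counterclockwise (seen from above) until it stops. Then let go and leave the key standing upright on the nut.

Things in the scene. Friction and masses are not known exactly. Their poses are not given: they have to be found in the camera images.
- long_key: Longer (150 mm) of two steel T-handled fork keys upright in the pockets, 35 mm deep and 110 mm apart, of a wooden stand 50 mm high; either pocket may hold it. The other, 65 mm shorter, cannot reach the nut. Loose, 0.35 kg. Origin: centre of its underside; z up its shaft, y along the T. The foot is a fork, 14 mm deep, 36 mm over all: open slot 15 mm wide along y, prongs 22 mm long (y), 7 mm thick.
- key_handle (a point): Centre of the long key's T-handle, on its axis, 140 mm above its underside; same axes. A dark steel bar 14 mm wide (x), 80 mm long (y), 20 mm high: grip it across its width. The T is parallel to the fork's slot. The key fits the nut either way round.
- nut_pin (a point): Centre of the nut's cross pin (9 mm thick, 32 mm long along this y; z up), in the bore at the middle of the rotor of the white centrifuge (fixed, 250 x 240 mm). Bore 48 mm wide; its funnel rim, 70 mm wide, is 83.5 mm above the pin, 130 mm above the table. The fork goes on with the T parallel to the pin within 12 degrees and 4 mm; seated, the key's underside is 6.5 mm below the pin centre.
- rotor_nut (a joint): Angle of the nut in rad: 0 locked (pin in line with two black marks on the rotor), growing counterclockwise from above to a hard stop at 0.9 (52 degrees). Starts at 0 to 0.12, takes about 0.12 N m, stays where left. The fork has 15 degrees of slack on the pin either way, so the key turns about 67 degrees from in line with the locked pin; slightly more only presses on the stop.
There are look-alikes about, which are no part of the job. What is shaped like the long_key but red is not meant.

How it is judged (in metres and radians):
On the way, in this order (a step that is already met when the one before it is completed fails the run):
1. the long key is seated on the still locked nut (turned less than 0.35 rad) (horizontal distance between long_key and nut_pin below 0.012 m and z of long_key in the frame of nut_pin below 0 m and angle between long_key's own z axis and vertical below 0.18 rad and value of joint rotor_nut below 0.35 rad), for 0.1 s.
2. the nut is turned to its stop with the key on it (horizontal distance between long_key and nut_pin below 0.012 m and z of long_key in the frame of nut_pin below 0 m and angle between long_key's own z axis and vertical below 0.18 rad and value of joint rotor_nut above 0.72 rad), for 0.1 s.
At the end, for the whole second after the job is handed in: The nut is turned to more than 0.72 rad (within about 10 degrees of its stop) and the long key stands on it, at rest and released: its underside within 12 mm of the bore's axis and below the pin's centre, upright within 10 degrees (all of step 2 and linear speed of long_key below 0.02 m/s); the robot touches nothing.
It also fails if it takes over 51 s, if anything falls off the work surface, if the arm or the gripper's body presses on something with over 40 N, if the wrist force passes 120 N, or if a joint passes its speed limit or range.

### The arm

A 6-joint arm with a two-finger parallel gripper is mounted at the origin on the work surface. World frame = base frame: x ahead of the robot, y to its left, z up, the work surface at z = 0. Lengths are in mm, angles in rad, forces in N, time in s.
With the tool pointing down it reaches from about 275 to 750 mm from the base axis. Payload 10.2 kg.
Tool frame: the origin (TCP) lies at the very end of the fingers, on their centre line; the grasp point (between the pads) lies 19 mm behind it (ctrl.grip_depth is the distance from the TCP to the grasp point, in mm); z points along the fingers, x is the direction in which the jaws open and shut, and the axes are right-handed (so a half turn about z gives the same grasp; the last joint's range is limited). The gripper opens to 85 mm and grips with 20 to 120 N. Pads are 22 mm wide; open, the fingers measure 114 mm over their backs; the gripper's body (76 mm by 85 mm) begins 54 mm behind the grasp point. The pads swing forward as they close: fully open they stand 13 mm farther back than shut.
Start: joints at [-1.333, 0.313, 1.498, -0, 1.331, -0.223], TCP at [233.438, -470.253, 231.294] pointing down, gripper open.
Joint ranges: [-2.94, 2.94], [-0.97, 2.17], [0.19, 2.56], [-1.23, 4.37], [0.02, 3.11], [-2.88, 2.88]. Speed limits (rad/s): [2.39, 2.39, 3.01, 3.14, 3.14, 3.14].

### API

Orientations are given as a unit quaternion [w, x, y, z].
In Python, from rig import ctrl gives the robot as it stands.
- The arm moves only by the tool play_rows, never from a script. Its argument "motion" is a list of rows, each a list of 2 entries, a list of its own where there are three numbers: the shift along the tool's x, y, z in mm, then the turn, a rotation vector about the tool's x, y, z in degrees. A call has 1 to 20 rows; each row shifts and turns the commanded pose from where the row before left it, along the tool's axes as they then stand; what a row does not reach is not made up. A row lasts 1/12 s, in which the tool goes at most 41.7 mm and 7.16 degrees, less where a joint would pass 70% of its speed; a pose out of reach is approached as far as the arm can. A call with a gripper value outside its range is refused whole. "fingers" is the finger opening in mm, from 0 to 85.4, set as the call begins (left out, the last holds). The fingers move at their own pace and stop on an object; "squeeze" is the grip in N (left out, the last holds). Time passes only in rows, so rows that do not move let the fingers close. It gives the time, the measured TCP pose, the force and the opening at its end, in the units of the state.
- ctrl.sense(): the state, without advancing time (a new reading comes with each control period).
- ctrl.capture(name): name is "scene" or "top" or "wrist"; returns the picture (480x640x3 uint8, red, green, blue); there is no depth.
- ctrl.get_calibration(name): a dict with "K" (3x3 intrinsics, pixels), "R" (3x3) and "t" (3): a world point X has camera coordinates R X + t; the wrist camera has in their place "tool_from_camera" (4x4, takes a point from camera to tool coordinates, whose origin is the TCP and whose axes are the tool frame's). Camera axes: x right, y down, z forward; pixel columns grow to the right and rows downward; lengths in mm; the calibration is good to about 2 mm. A picture is of the moment at which its call begins: read the wrist's pose just before it. get_calibration takes no time and is no camera call.
- ctrl.finish_job(): hands the job in, once; it reports no verdict.
Trained networks look in the newest picture that a camera, given by its name, has taken for a name from the list of things; names that differ only in an ending like _2 or _b are one class to them, and where a whole thing is asked for, a point or a joint stands for the part that bears it (a point fixed in the world has none). Each returns a list of dicts, best first, with "p" (0 to 1); they miss things now and then, are a little off and sometimes report something else, mostly with a low value. They report only what shows in the picture. A call takes as long as a camera call. They do not tell look-alikes from the thing itself.
- ctrl.spot_in(camera, name): "position" ([column, row] as shares, 0 to 1, of the picture: columns of its width, rows of its height, amid what is visible of it).
The state is a dict: "time_s": time; "joints": joint angles; "dq": joint speeds; "tau": joint torques, N m; "eef_pos": TCP position; "ee_rot": TCP orientation; "force": force on the tool from outside, world axes, zero at the start; "wrist_torque": the same for the moment, N m; "grip_width": opening from 0.0 (shut) to 1.0 (fully open).
Only numpy, scipy, OpenCV 4.12 (cv2) and the standard library are available. Lean on these libraries where they do the work, as an engineer would, in place of code of your own. Each camera call takes 0.05 s, during which the arm holds its last target. There are 200 camera calls.

## Working session

There is one attempt and no reset: what is moved stays moved. The work goes in short steps, Python scripts to look and compute and a tool call to move; the robot and the scene stay as the last step left them, time stands still between calls to the robot, and variables do not carry over. Pictures are saved under pics/ and viewed, about 8 in all and at most 12, crops included, and the job is handed in when it is done.

Besides the shell and the picture viewer there is one more tool, called as a command line: name --argument value ..., lists and objects as JSON in quotes. play_rows: Moves the arm, as the interface text tells. Its arguments: {"type":"object","properties":{"motion":{"type":"array"},"fingers":{"type":"number"},"squeeze":{"type":"number"}},"required":["motion"]}

```bash
mkdir -p pics; ls
cat > h.py <<'E'
import numpy as np, cv2
from rig import ctrl
from scipy.spatial.transform import Rotation as Ro
def snap(n,f=None):
    im=ctrl.capture(n)
    if f: cv2.imwrite('pics/'+f,im[:,:,::-1])
    return im
def cam(n):
    c=ctrl.get_calibration(n);K=np.array(c['K'])
    if n=='wrist':
        s=ctrl.sense();T=np.eye(4);q=s['ee_rot'];T[:3,:3]=Ro.from_quat([q[1],q[2],q[3],q[0]]).as_matrix();T[:3,3]=s['eef_pos']
        W=T@np.array(c['tool_from_camera']);R=W[:3,:3].T;return K,R,-R@W[:3,3]
    return K,np.array(c['R']),np.array(c['t']).ravel()
def ray(n,uv,z,C=None):
    K,R,t=C or cam(n);d=R.T@np.linalg.inv(K)@[uv[0],uv[1],1];o=-R.T@t
    return o+d*(z-o[2])/d[2]
def proj(n,X,C=None):
    K,R,t=C or cam(n);p=K@(R@np.array(X)+t);return p[:2]/p[2]
E
python3 - <<'E'
from h import *
for n in('scene','top'):
    snap(n,n+'0.png')
    for k in('long_key','key_handle','nut_pin','rotor_nut'):
        print(n,k,[(np.round(np.array(d['position'])*[640,480]).tolist(),round(d['p'],2)) for d in ctrl.spot_in(n,k)])
    K,R,t=cam(n);print(-R.T@t,R[2])
a,b=cv2.imread('pics/scene0.png'),cv2.imread('pics/top0.png')
print(ctrl.sense())
E
```

```text
pics
scene long_key [([260.0, 258.0], 0.82), ([353.0, 223.0], 0.65), ([267.0, 209.0], 0.59), ([231.0, 369.0], 0.58)]
scene key_handle [([351.0, 225.0], 0.91), ([263.0, 253.0], 0.72), ([230.0, 370.0], 0.68)]
scene nut_pin []
scene rotor_nut []
[1002.67102706 -650.99641728 1037.04926787] [-0.38296712  0.46031636 -0.80090264]
top long_key [([284.0, 193.0], 0.84), ([385.0, 254.0], 0.76), ([519.0, 211.0], 0.56)]
top key_handle [([284.0, 192.0], 0.94), ([389.0, 257.0], 0.92), ([522.0, 211.0], 0.87), ([309.0, 301.0], 0.78), ([155.0, 236.0], 0.45)]
top nut_pin []
top rotor_nut [([155.0, 235.0], 0.48)]
[ 359.68557258 -130.20863542  920.7278282 ] [ 0.23341051  0.02658382 -0.97201483]
{'time_s': 0.5, 'joints': array([-1.33340411e+00,  3.12904709e-01,  1.49775124e+00, -3.42867659e-05,
        1.33102561e+00, -2.23437160e-01]), 'dq': array([ 1.13824802e-03,  1.28142423e-03, -5.79739063e-04,  8.02539580e-04,
        3.25205937e-05,  5.20747070e-04]), 'tau': array([-6.32918709e-04, -4.11927974e+01, -2.59768367e+01, -2.33495130e-04,
        7.49755454e-04,  1.86988626e-05]), 'eef_pos': array([ 233.42143636, -470.23049232,  231.27245574]), 'ee_rot': array([-1.93556551e-05,  8.49911291e-01, -5.26925796e-01, -4.33443018e-05]), 'force': array([-0.65044052, -0.30883326,  0.37210941]), 'wrist_torque': array([ 0.03341486, -0.03752903,  0.02740984]), 'grip_width': 0.9991282789779539}
```

View pics/scene0.png

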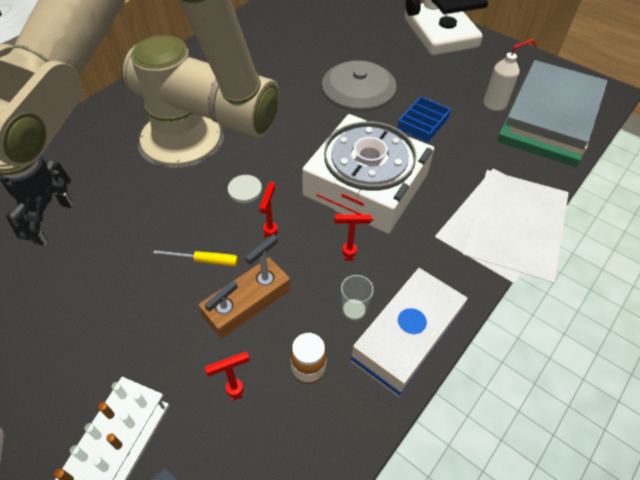

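View pics/top0.png

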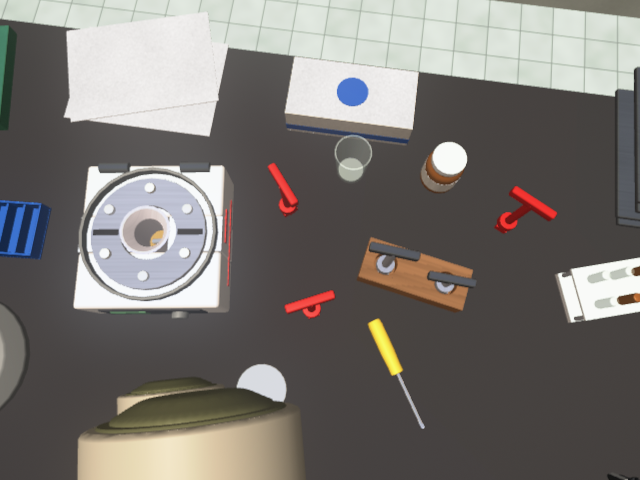

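Top view: the dark key at (395,251) and the dark key at (452,279) stand in the wooden stand. The red look-alikes are at (285,188), (310,302) and (525,207). In the scene view the dark key at (262,248) has the taller shaft, so it is the long one. The bore is at top (147,230).

Run:
```python
from h import *
for z in(155,90): print(z,ray('top',(395,251),z),ray('scene',(262,248),z))
for z in(155,90): print(z,ray('top',(452,279),z),ray('scene',(221,295),z))
print('bar ends',ray('top',(370,245),165),ray('top',(419,256),165))
print('rim',ray('top',(146,231),130),ray('scene',(371,150),130))
print('marks',ray('top',(105,232),120),ray('top',(190,232),120))
c=ctrl.get_calibration('wrist');print(np.round(c['tool_from_camera'],3),c['K'])
s=ctrl.sense();q=s['ee_rot'];print(Ro.from_quat([*q[1:],q[0]]).as_matrix().round(3))
```

```text
155 [ 529.87039668 -221.93140872  155.        ] [ 527.41529063 -218.95451324  155.        ]
90 [ 544.31680069 -229.71743927   90.        ] [ 492.39273124 -187.11646882   90.        ]
155 [ 498.02211152 -314.33628903  155.        ] [ 541.77303373 -351.27682229  155.        ]
90 [ 509.76502421 -329.96625185   90.        ] [ 507.80852556 -329.18987728   90.        ]
bar ends [ 531.72524799 -181.16136987  165.        ] [ 524.94693265 -258.41841871  165.        ]
rim [512.10566462 182.1908679  130.        ] [520.14368062 179.24145902 130.        ]
marks [502.96397668 252.79187683 120.        ] [522.46434219 113.75805078 120.        ]
[[ 1.00000e+00  1.00000e-03 -1.00000e-03 -5.80000e-01]
 [-1.00000e-03  9.56000e-01  2.94000e-01 -7.50380e+01]
 [ 1.00000e-03 -2.94000e-01  9.56000e-01 -1.42413e+02]
 [ 0.00000e+00  0.00000e+00  0.00000e+00  1.00000e+00]] [[413.52595895   0.         318.11954237]
 [  0.         413.52595895 241.06482244]
 [  0.           0.           1.        ]]
[[ 0.445 -0.896 -0.   ]
 [-0.896 -0.445  0.   ]
 [-0.     0.    -1.   ]]
```

Both cameras agree: the long key is at about (529,-220) with its handle at z=155, the short key is at (509,-330), and the bore is at about (515,181). I'll go above the long key for a close look.

play_rows --motion '[[[-5.1, -20.9, -1.6], [0, 0, 0]], [[-5.1, -20.9, -1.6], [0, 0, 0]], [[-5.1, -20.9, -1.6], [0, 0, 0]], [[-5.1, -20.9, -1.6], [0, 0, 0]], [[-5.1, -20.9, -1.6], [0, 0, 0]], [[-5.1, -20.9, -1.6], [0, 0, 0]], [[-5.1, -20.9, -1.6], [0, 0, 0]], [[-5.1, -20.9, -1.6], [0, 0, 0]], [[-5.1, -20.9, -1.6], [0, 0, 0]], [[-5.1, -20.9, -1.6], [0, 0, 0]], [[-5.1, -20.9, -1.6], [0, 0, 0]], [[-5.1, -20.9, -1.6], [0, 0, 0]], [[-5.1, -20.9, -1.6], [0, 0, 0]], [[-5.1, -20.9, -1.6], [0, 0, 0]], [[-5.1, -20.9, -1.6], [0, 0, 0]], [[-5.1, -20.9, -1.6], [0, 0, 0]], [[-5.1, -20.9, -1.6], [0, 0, 0]], [[-5.1, -20.9, -1.6], [0, 0, 0]]]'

```text
time_s: 2.0
eef_pos: [530.3, -219.9, 260.2]
ee_rot: [0.0, 0.85, -0.527, -0.0]
force: [0.0, 0.8, 0.3]
grip_width: 1.0
```

play_rows --motion '[[[0, 0, 0], [0, 0, -6.5]], [[0, 0, 0], [0, 0, -6.5]], [[0, 0, 0], [0, 0, -6.5]], [[0, 0, 0], [0, 0, -6.5]], [[0, 0, 0], [0, 0, -6.5]], [[0, 0, 0], [0, 0, -6.5]], [[0, 0, 0], [0, 0, -6.5]], [[0, 0, 0], [0, 0, -6.5]], [[0, 0, 0], [0, 0, -6.5]], [[0, 0, 0], [0, 0, 0]], [[0, 0, 0], [0, 0, 0]]]'

```text
time_s: 2.92
eef_pos: [529.6, -220.8, 260.1]
ee_rot: [0.0, 0.999, -0.046, -0.0]
force: [-0.4, -0.5, -0.5]
grip_width: 1.002
```

Run:
```python
from h import *
s=ctrl.sense();print(s['time_s'],s['eef_pos'],s['ee_rot'])
C=cam('wrist');snap('wrist','w1.png')
for k in('long_key','key_handle'):
    for d in ctrl.spot_in('wrist',k):
        p=np.array(d['position'])*[640,480];print(k,p,d['p'],ray('wrist',p,155,C))
print(proj('wrist',(529,-220,165),C))
```

```text
2.9167 [ 529.56569574 -220.76634565  260.06720145] [ 1.86524420e-06  9.98933133e-01 -4.61800228e-02 -2.49236283e-05]
long_key [441.408 392.016] 0.9 [ 605.40553494 -340.00369899  155.        ]
long_key [155.904  60.   ] 0.89 [ 449.45719844 -108.86281764  155.        ]
key_handle [316.8   233.184] 0.8 [ 528.68295668 -215.97030592  155.        ]
key_handle [154.432  62.784] 0.71 [ 448.3537867  -110.18659331  155.        ]
key_handle [442.304 395.904] 0.6 [ 606.02257288 -343.31528662  155.        ]
[317.88828114 244.12157837]
```

View pics/w1.png

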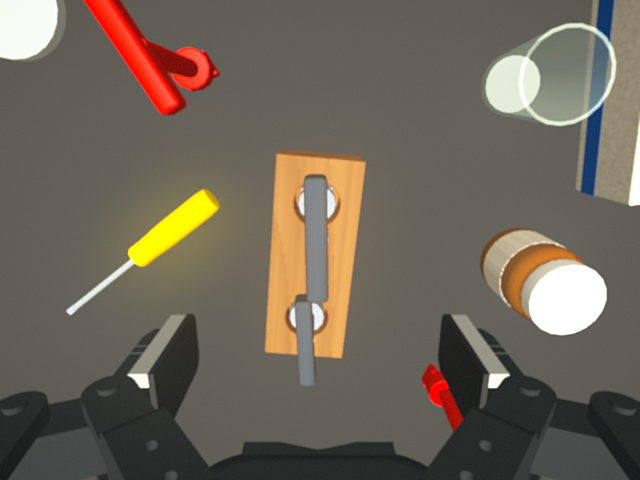

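Wrist view: the long key's handle bar runs from (316,177) to (317,301), and its shaft foot is at (317,203). The short key is at (305,340).

Run:
```python
from h import *
C=cam('wrist')
a=ray('wrist',(315.5,178),165,C);b=ray('wrist',(317.5,298),165,C);print(a,b,(a+b)/2,np.linalg.norm(a-b),np.degrees(np.arctan2(*(a-b)[1::-1])))
im=cv2.imread('pics/w1.png');g=im.astype(int)
m=((g.max(2)-g.min(2)<30)&(g.mean(2)<125)).astype(np.uint8)
for v in(190,215,240,265,285): print(v,im[v,296:340:2].mean(1).round().astype(int))
for v in range(168,182,2):print(v,im[v,316])
for v in range(290,306,2):print(v,im[v,317])
```

```text
[ 531.26203199 -180.25112495  165.        ] [ 525.55333797 -255.28764928  165.        ] [ 528.40768498 -217.76938712  165.        ] 75.25336650002357 85.64938267977874
190 [148 158 176 191 112 129 136 134 135 138 137 137 140 137 129 130 223 147
 170 165 161 174]
215 [132  91  93 131 131 127 134 135 136 138 138 139 137 138 131 125 243 202
 109 100 113 167]
240 [159 158 160 162 153 124 133 137 136 137 137 138 136 137 131 122 173 159
 162 169 170 173]
265 [161 164 166 165 158 120 132 136 134 137 137 135 136 134 130 116 139 161
 161 172 171 166]
285 [165 166 165 164 162 125 127 133 134 137 138 138 134 133 128 117 137 161
 161 165 167 164]
168 [100 175 238]
170 [ 97 173 238]
172 [ 97 175 239]
174 [ 81 117 154]
176 [75 84 92]
178 [102 115 117]
180 [129 137 134]
290 [139 137 135]
292 [140 138 137]
294 [140 138 136]
296 [140 138 136]
298 [141 138 136]
300 [133 133 131]
302 [111 119 127]
304 [164 171 174]
```

play_rows --motion '[[[-1.4, -1.7, 0], [0, 0, -0.5]], [[0, 0, 15], [0, 0, 0]], [[0, 0, 15], [0, 0, 0]], [[0, 0, 15], [0, 0, 0]], [[0, 0, 15], [0, 0, 0]], [[0, 0, 15], [0, 0, 0]], [[0, 0, 15], [0, 0, 0]], [[0, 0, 12], [0, 0, 0]], [[0, 0, 12], [0, 0, 0]], [[0, 0, 10], [0, 0, 0]], [[0, 0, 0], [0, 0, 0]]]' --fingers 50

```text
time_s: 3.98
eef_pos: [527.6, -218.4, 134.2]
ee_rot: [-0.001, 0.999, -0.04, -0.001]
force: [0.3, -0.1, -0.7]
grip_width: 0.586
```

play_rows --motion '[[[0, 0, 0], [0, 0, 0]], [[0, 0, 0], [0, 0, 0]], [[0, 0, 0], [0, 0, 0]], [[0, 0, 0], [0, 0, 0]], [[0, 0, 0], [0, 0, 0]], [[0, 0, 0], [0, 0, 0]], [[0, 0, 0], [0, 0, 0]], [[0, 0, 0], [0, 0, 0]]]' --fingers 0 --squeeze 90

```text
time_s: 4.65
eef_pos: [528.6, -219.2, 137.2]
ee_rot: [0.001, 0.999, -0.04, 0.001]
force: [-1.0, 0.9, 6.2]
grip_width: 0.146
```

play_rows --motion '[[[0, 0, -6], [0, 0, 0]], [[0, 0, -10], [0, 0, 0]], [[0, 0, -15], [0, 0, 0]], [[0, 0, -15], [0, 0, 0]], [[0, 0, -15], [0, 0, 0]], [[0, 0, -15], [0, 0, 0]], [[0, 0, -15], [0, 0, 0]], [[0, 0, -15], [0, 0, 0]], [[0, 0, -15], [0, 0, 0]], [[0, 0, -15], [0, 0, 0]], [[0, 0, -15], [0, 0, 0]], [[0, 0, -10], [0, 0, 0]], [[0, 0, -4], [0, 0, 0]], [[0, 0, 0], [0, 0, 0]]]'

```text
time_s: 5.82
eef_pos: [528.4, -219.0, 301.8]
ee_rot: [0.0, 0.999, -0.04, 0.001]
force: [-0.0, -0.6, -3.2]
grip_width: 0.152
```

play_rows --motion '[[[-1, -8, 0], [0, 0, 0]], [[-2, -17, 0], [0, 0, 0]], [[-2.5, -20, 0], [0, 0, 0]], [[-2.5, -20, 0], [0, 0, 0]], [[-2.5, -20, 0], [0, 0, 0]], [[-2.5, -20, 0], [0, 0, 0]], [[-2.5, -20, 0], [0, 0, 0]], [[-2.5, -20, 0], [0, 0, 0]], [[-2.5, -20, 0], [0, 0, 0]], [[-2.5, -20, 0], [0, 0, 0]], [[-2.5, -20, 0], [0, 0, 0]], [[-2.5, -20, 0], [0, 0, 0]], [[-2.5, -20, 0], [0, 0, 0]], [[-2.5, -20, 0], [0, 0, 0]], [[-2.5, -20, 0], [0, 0, 0]], [[-2, -17, 0], [0, 0, 0]], [[-1, -10, 0], [0, 0, 0]], [[0, -5, 0], [0, 0, 0]], [[0, 0, 0], [0, 0, 0]], [[0, 0, 0], [0, 0, 0]]]'

```text
time_s: 7.48
eef_pos: [515.3, 99.8, 300.8]
ee_rot: [0.0, 0.999, -0.04, -0.0]
force: [0.0, -0.8, -3.5]
grip_width: 0.148
```

Run:
```python
from h import *
s=ctrl.sense();print(s['time_s'],s['eef_pos'],s['ee_rot'],s['force'],s['wrist_torque'],s['grip_width'])
C=cam('wrist');snap('wrist','w2.png')
for k in('nut_pin','rotor_nut'):
    for d in ctrl.spot_in('wrist',k):
        p=np.array(d['position'])*[640,480];print(k,p,d['p'],ray('wrist',p,46.5,C))
print(proj('wrist',(515,181,130),C),proj('wrist',(515,181,46.5),C))
```

```text
7.4833 [515.32661612  99.76470724 300.7574923 ] [ 1.50802764e-04  9.99193541e-01 -4.01516611e-02 -2.98489438e-04] [ 0.04957884 -0.79736687 -3.45571114] [0.02907693 0.00313593 0.04690391] 0.14827818312770227
nut_pin [310.016  99.504] 0.94 [514.34093585 188.22387702  46.5       ]
rotor_nut [309.376 100.512] 0.8 [513.68734278 187.40641472  46.5       ]
[309.52022696 106.15825765] [311.41016967 107.77550984]
```

View pics/w2.png

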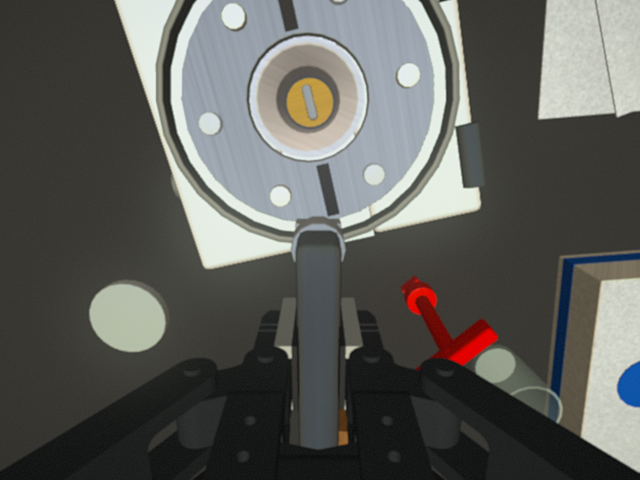

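The wrist view shows the bore rim centred at (308,98), the pin running from about (306,87) to (313,118), and the black marks at (288,12) and (328,190).

Run:
```python
from h import *
C=cam('wrist');im=cv2.imread('pics/w2.png')
cr=im[30:165,240:376];cv2.imwrite('pics/c2.png',cv2.resize(cr,None,fx=4.4,fy=4.4,interpolation=cv2.INTER_CUBIC))
h=cv2.cvtColor(im,cv2.COLOR_BGR2HSV)
m=((h[...,0]>12)&(h[...,0]<30)&(h[...,1]>150)).astype(np.uint8);m[:60]=0;m[150:]=0;m[:,:260]=0;m[:,360:]=0
c,_=cv2.findContours(m,0,1);c=max(c,key=cv2.contourArea);e=cv2.fitEllipse(cv2.convexHull(c));print('gold',e)
hull=np.zeros_like(m);cv2.fillPoly(hull,[cv2.convexHull(c)],1)
hull=cv2.erode(hull,np.ones((5,5),np.uint8));pin=(hull>0)&(h[...,1]<110)
v,u=np.nonzero(pin);print(len(u),u.mean(),v.mean())
P=np.array([ray('wrist',(a,b),51,C)[:2] for a,b in zip(u,v)]);c0=P.mean(0);w,V=np.linalg.eigh(np.cov((P-c0).T));d=V[:,1];print('pin',c0,np.degrees(np.arctan2(d[1],d[0]))%180,np.sqrt(12*w))
A,B=ray('wrist',(287,9),122,C),ray('wrist',(328,190),122,C);print(A,B,np.degrees(np.arctan2(*(A-B)[1::-1])),(A+B)/2)
```

```text
gold ((309.3510437011719, 101.72444152832031), (44.64809036254883, 47.221641540527344), 176.65542602539062)
341 309.21114369501464 101.80645161290323
pin [513.84073684 185.74962007] 99.61985620135742 [ 8.55211819 30.16032213]
[505.10088131 245.84093511 122.        ] [524.13514008 117.38438396 122.        ] 98.42856581960338 [514.6180107  181.61265953 122.        ]
```

View pics/c2.png

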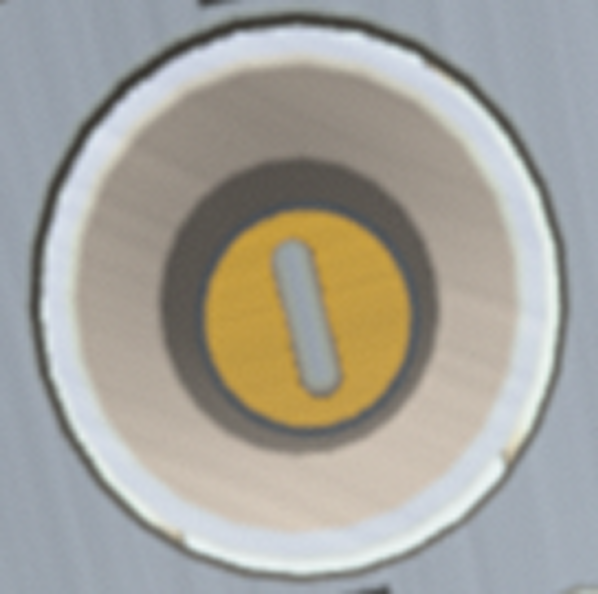

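Run:
```python
from h import *
C=cam('wrist');print('rim wrist',ray('wrist',(308,97),130,C), 'gold', ray('wrist',(309.35,101.7),46,C))
a=cv2.imread('pics/top0.png')[195:265,105:190];b=cv2.imread('pics/scene0.png')[125:175,335:405]
a=cv2.resize(a,(425,350),interpolation=2);b=cv2.resize(b,(350,250),interpolation=2)
o=np.zeros((350,780,3),np.uint8);o[:,:425]=a;o[:250,430:]=b;cv2.imwrite('pics/cmp.png',o)
# scale check: where the foot should show if key were centred in the tool
s=ctrl.sense();p=np.array(s['eef_pos'])
K,R,t=C
for dz in(19+10-0,): pass
q=s['ee_rot'];M=Ro.from_quat([*q[1:],q[0]]).as_matrix()
for y in(-40,40): print('bar end tool y',y,proj('wrist',p+M@[0,y,-29],C))
print('foot bottom',proj('wrist',p+M@[0,0,121],C), 'foot far edge y-11',proj('wrist',p+M@[0,-11,121-14],C))
```

```text
rim wrist [514.72127421 186.91660331 130.        ] gold [513.87325668 186.02822765  46.        ]
bar end tool y -40 [319.8029164  243.65506093]
bar end tool y 40 [319.36748477 465.31682467]
foot bottom [318.85571118 233.37957029] foot far edge y-11 [318.91056349 222.59962901]
```

View pics/cmp.png

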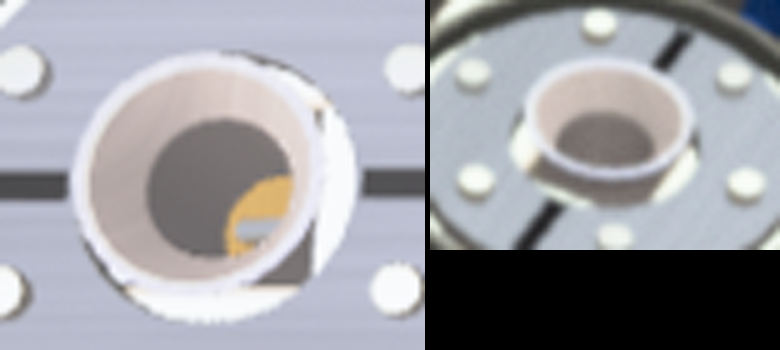

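Top crop: the rim centre is at full-image pixel (144.6,229.6). In the scene crop it is at (370.7,148.7).

Run:
```python
from h import *
print(ray('top',(144.6,229.6),130),ray('scene',(370.7,148.7),130))
im=cv2.imread('pics/w2.png');cv2.imwrite('pics/c3.png',cv2.resize(im[200:290,260:380],(800,600),interpolation=2))
```

```text
[514.09719624 184.97660382 130.        ] [516.95527258 182.47143705 130.        ]
```

View pics/c3.png

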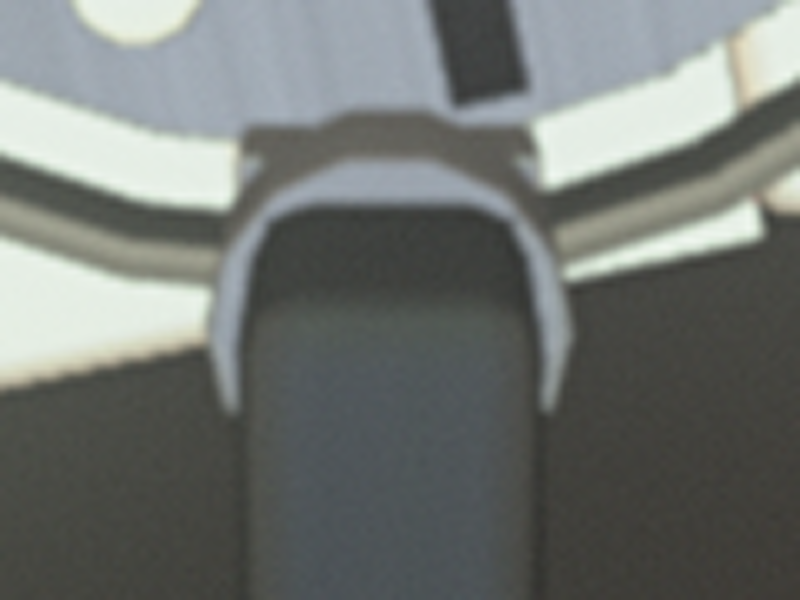

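The key sits centred in the grip, and the three views put the bore at about (514.4,185.7), with the pin at 99.6°. Next I'll move over the bore, turn +14° and lower partway.

play_rows --motion '[[[-0.8, -8, 0], [0, 0, 0]], [[-1.2, -14, 0], [0, 0, 0]], [[-1.4, -16, 0], [0, 0, 0]], [[-1.4, -16, 0], [0, 0, 0]], [[-1.4, -14, 0], [0, 0, 0]], [[-1, -11, 0], [0, 0, 0]], [[-0.6, -6.6, 0], [0, 0, 0]], [[0, 0, 0], [0, 0, -3.5]], [[0, 0, 0], [0, 0, -3.5]], [[0, 0, 0], [0, 0, -3.5]], [[0, 0, 0], [0, 0, -3.5]], [[0, 0, 0], [0, 0, 0]], [[0, 0, 0], [0, 0, 0]]]'

```text
time_s: 8.72
eef_pos: [514.5, 186.0, 301.1]
ee_rot: [0.0, 0.997, 0.081, -0.0]
force: [-0.2, -0.0, -3.0]
grip_width: 0.148
```

play_rows --motion '[[[0, 0, 5], [0, 0, 0]], [[0, 0, 9], [0, 0, 0]], [[0, 0, 9], [0, 0, 0]], [[0, 0, 9], [0, 0, 0]], [[0, 0, 8], [0, 0, 0]], [[0, 0, 7], [0, 0, 0]], [[0, 0, 7], [0, 0, 0]], [[0, 0, 7], [0, 0, 0]], [[0, 0, 7], [0, 0, 0]], [[0, 0, 7], [0, 0, 0]], [[0, 0, 6], [0, 0, 0]], [[0, 0, 6], [0, 0, 0]], [[0, 0, 6], [0, 0, 0]], [[0, 0, 6], [0, 0, 0]], [[0, 0, 5], [0, 0, 0]], [[0, 0, 5], [0, 0, 0]], [[0, 0, 0], [0, 0, 0]]]'

```text
time_s: 10.13
eef_pos: [514.1, 186.0, 191.0]
ee_rot: [0.0, 0.997, 0.082, -0.001]
force: [-0.1, -0.4, -3.0]
grip_width: 0.145
```

play_rows --motion '[[[0, 0, 4], [0, 0, 0]], [[0, 0, 4], [0, 0, 0]], [[0, 0, 4], [0, 0, 0]], [[0, 0, 3], [0, 0, 0]], [[0, 0, 2], [0, 0, 0]], [[0, 0, 2], [0, 0, 0]], [[0, 0, 2], [0, 0, 0]], [[0, 0, 1], [0, 0, 0]], [[0, 0, 0], [0, 0, 0]]]'

```text
time_s: 10.88
eef_pos: [514.4, 186.1, 169.9]
ee_rot: [-0.0, 0.997, 0.082, -0.0]
force: [-0.5, -0.6, -3.4]
grip_width: 0.145
```

play_rows --motion '[[[0, 0, 2], [0, 0, 0]], [[0, 0, 2], [0, 0, 0]], [[0, 0, 1.5], [0, 0, 0]], [[0, 0, 1], [0, 0, 0]], [[0, 0, 0.7], [0, 0, 0]], [[0, 0, 0], [0, 0, 0]], [[0, 0, 0], [0, 0, 0]]]'

```text
time_s: 11.47
eef_pos: [514.5, 186.1, 162.9]
ee_rot: [0.0, 0.997, 0.082, 0.0]
force: [0.5, 0.4, -3.0]
grip_width: 0.148
```

Nearly seated, with no contact force. Turning counterclockwise.

play_rows --motion '[[[0, 0, 0.5], [0, 0, 0]], [[0, 0, 0], [0, 0, -3]], [[0, 0, 0], [0, 0, -4]], [[0, 0, 0], [0, 0, -4]], [[0, 0, 0], [0, 0, -4]], [[0, 0, 0], [0, 0, -4]], [[0, 0, 0], [0, 0, -4]], [[0, 0, 0], [0, 0, -4]], [[0, 0, 0], [0, 0, -4]], [[0, 0, 0], [0, 0, -4]], [[0, 0, 0], [0, 0, -4]], [[0, 0, 0], [0, 0, -4]], [[0, 0, 0], [0, 0, -4]], [[0, 0, 0], [0, 0, -4]], [[0, 0, 0], [0, 0, -3]], [[0, 0, 0], [0, 0, -3]], [[0, 0, 0], [0, 0, -3]], [[0, 0, 0], [0, 0, -2]], [[0, 0, 0], [0, 0, 0]], [[0, 0, 0], [0, 0, 0]]]'

```text
time_s: 13.13
eef_pos: [514.1, 185.9, 162.3]
ee_rot: [-0.0, 0.812, 0.583, -0.001]
force: [-2.4, -2.0, -1.9]
grip_width: 0.142
```

Run:
```python
from h import *
s=ctrl.sense();q=s['ee_rot'];print(s['time_s'],s['eef_pos'],np.degrees(2*np.arctan2(q[2],q[1])),s['force'],s['wrist_torque'],s['grip_width'],s['joints'])
```

```text
13.1333 [514.0560783  185.91575611 162.28463024] 71.33547169886967 [-2.41311052 -1.98641365 -1.9457815 ] [-0.4146197   0.73819057 -0.04289526] 0.14222636822176635 [ 1.32784530e-01  4.22554659e-01  1.52923728e+00 -3.33715116e-04
  1.19113013e+00 -1.11213044e+00]
```

play_rows --motion '[[[0, 0, 0], [0, 0, -2]], [[0, 0, 0], [0, 0, -2]], [[0, 0, 0], [0, 0, -1.5]], [[0, 0, 0], [0, 0, -1]], [[0, 0, 0], [0, 0, 0]], [[0, 0, 0], [0, 0, 0]]]'

```text
time_s: 13.63
eef_pos: [514.2, 186.0, 162.3]
ee_rot: [-0.0, 0.778, 0.628, -0.0]
force: [-2.7, -2.5, -1.3]
grip_width: 0.146
```

Run:
```python
from h import *
s=ctrl.sense();q=s['ee_rot'];print(s['time_s'],s['eef_pos'],np.degrees(2*np.arctan2(q[2],q[1])),s['force'],s['wrist_torque'],s['grip_width'])
```

```text
13.6333 [514.2088146  185.98106342 162.31528098] 77.8407368642378 [-2.7327479  -2.4784212  -1.29860398] [-0.53475374  0.97799529 -0.12338774] 0.1462733399045198
```

play_rows --motion '[[[0, 0, 0], [0, 0, -1.5]], [[0, 0, 0], [0, 0, -1.5]], [[0, 0, 0], [0, 0, 0]], [[0, 0, 0], [0, 0, 0]]]'

```text
time_s: 13.97
eef_pos: [514.3, 185.9, 162.3]
ee_rot: [-0.0, 0.761, 0.648, -0.0]
force: [-3.1, -1.8, -2.6]
grip_width: 0.148
```

Run:
```python
from h import *
s=ctrl.sense();q=s['ee_rot'];print(s['time_s'],s['eef_pos'],np.degrees(2*np.arctan2(q[2],q[1])),s['force'],s['wrist_torque'],s['grip_width'])
C=cam('wrist');snap('wrist','w3.png')
```

```text
13.9667 [514.31161891 185.94022213 162.3010617 ] 80.8129881102954 [-3.11480496 -1.76687562 -2.6263862 ] [-0.71206115  0.94495364 -0.26815428] 0.14758637149146966
```

View pics/w3.png

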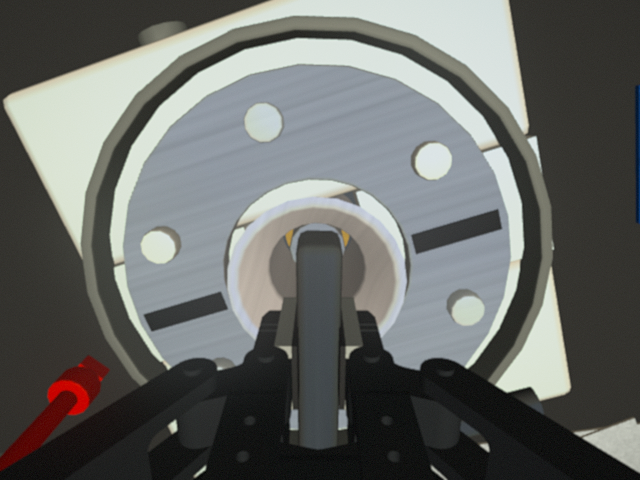

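Torque has climbed to 0.27 N m, well above the nut's friction, and the T is about 72° past the marks, so the nut is at its stop. I'll back off 3°, then release and lift.

play_rows --motion '[[[0, 0, 0], [0, 0, 1.5]], [[0, 0, 0], [0, 0, 1.5]], [[0, 0, 0], [0, 0, 0]], [[0, 0, 0], [0, 0, 0]]]'

```text
time_s: 14.35
eef_pos: [514.4, 186.0, 162.3]
ee_rot: [0.0, 0.778, 0.629, -0.0]
force: [-2.4, -1.6, -2.6]
grip_width: 0.147
```

play_rows --motion '[[[0, 0, 0], [0, 0, 0]], [[0, 0, 0], [0, 0, 0]], [[0, 0, 0], [0, 0, 0]], [[0, 0, 0], [0, 0, 0]], [[0, 0, 0], [0, 0, 0]], [[0, 0, 0], [0, 0, 0]], [[0, 0, 0], [0, 0, 0]], [[0, 0, 0], [0, 0, 0]]]' --fingers 50

```text
time_s: 15.02
eef_pos: [514.5, 186.1, 162.4]
ee_rot: [0.0, 0.778, 0.629, 0.0]
force: [0.8, -0.0, 0.3]
grip_width: 0.586
```

Run:
```python
from h import *
s=ctrl.sense();print(s['time_s'],s['eef_pos'],s['force'],s['wrist_torque'],s['grip_width'])
snap('wrist','w4.png')
```

```text
15.0167 [514.52464759 186.12386723 162.42701144] [ 0.75989122 -0.02804749  0.3353273 ] [ 0.03332975 -0.03010873  0.02573608] 0.5859307383878303
```

View pics/w4.png

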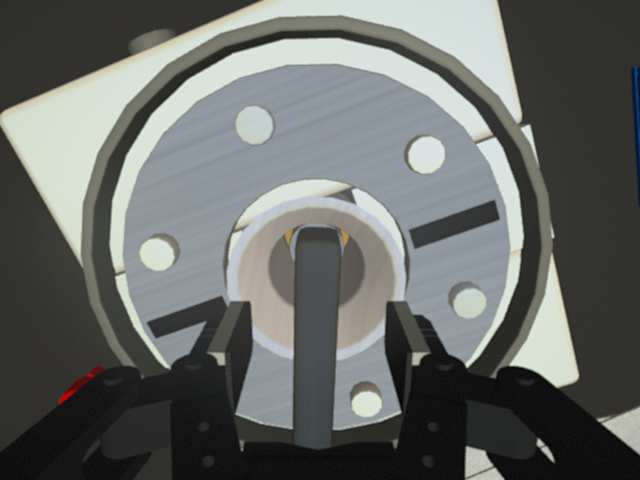

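The jaws are open around a free, upright key, with the bar at (316,340). Lifting away.

play_rows --motion '[[[0, 0, -3], [0, 0, 0]], [[0, 0, -6], [0, 0, 0]], [[0, 0, -10], [0, 0, 0]], [[0, 0, -12], [0, 0, 0]], [[0, 0, -12], [0, 0, 0]], [[0, 0, -12], [0, 0, 0]], [[0, 0, -12], [0, 0, 0]], [[0, 0, -12], [0, 0, 0]], [[0, 0, -12], [0, 0, 0]], [[0, 0, -10], [0, 0, 0]], [[0, 0, -6], [0, 0, 0]], [[0, 0, -3], [0, 0, 0]], [[0, 0, 0], [0, 0, 0]], [[0, 0, 0], [0, 0, 0]]]'

```text
time_s: 16.23
eef_pos: [514.3, 186.1, 272.0]
ee_rot: [-0.0, 0.778, 0.629, -0.0]
force: [-1.0, 0.7, 0.3]
grip_width: 0.585
```

Run:
```python
from h import *
s=ctrl.sense();q=s['ee_rot'];print(s['time_s'],s['eef_pos'],np.degrees(2*np.arctan2(q[2],q[1])))
C=cam('wrist');im=snap('wrist','w5.png')
for c,CC in(('wrist',C),('scene',None)):
    if c=='scene': im2=snap('scene','s5.png')
    for d in ctrl.spot_in(c,'key_handle'):
        p=np.array(d['position'])*[640,480];print(c,p,round(d['p'],2),ray(c,p,180,CC))
a,b=cv2.imread('pics/w5.png'),cv2.imread('pics/s5.png')[80:260,260:500]
o=np.zeros((480,800,3),np.uint8);o[:360,:480]=cv2.resize(a,(480,360));o[:240,480:]=cv2.resize(b,(320,240));cv2.imwrite('pics/f.png',o)
for z in(190,40):print('proj',z,proj('wrist',(514.4,186,z),C))
```

```text
16.2333 [514.32997991 186.07234862 272.0238    ] 77.9015037769838
wrist [117.312 355.104] 0.93 [559.31895946  44.02673374 180.        ]
wrist [314.112 242.016] 0.82 [511.01917127 184.95369086 180.        ]
wrist [ 13.376 178.896] 0.63 [438.77133042  26.23247928 180.        ]
scene [371.008 135.504] 0.97 [518.50867043 173.26015371 180.        ]
scene [228.928 369.6  ] 0.93 [ 669.55213622 -455.36352783  180.        ]
scene [267.712 211.008] 0.87 [ 485.64005233 -152.99188825  180.        ]
scene [352.    225.408] 0.6 [644.7203438  -71.55354754 180.        ]
proj 190 [316.99989915 252.33459281]
proj 40 [317.28748579 200.13588281]
```

View pics/f.png

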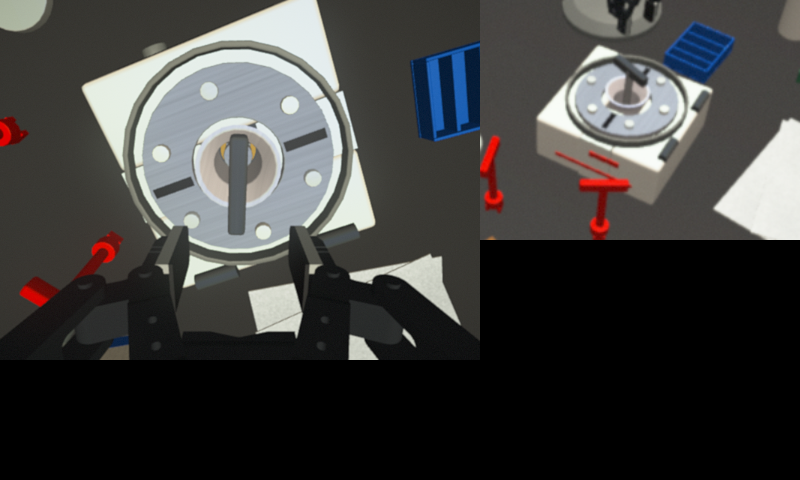

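The key stands upright in the bore. Its bar is at (316,250) in the full wrist image, at about 167°, which matches the stop at 98.4° + 67°.

```bash
python3 -c "
from rig import ctrl
print(ctrl.finish_job())"
```

```text
the job is handed in; nothing more can be done
None
```

I took the long key from the stand, seated it on the locked nut without contact force, and turned it counterclockwise to the stop. I then backed off 3°, let go and lifted the gripper clear. The job was handed in after about 16 s of the 51 s allowed; the hand-in gave no verdict.

- **Nut at its stop:** the wrist torque rose from about 0.12 to 0.27 N m at the end of the turn. The T ended at about 167°, against 98.4° + 67° = 165.4° expected at the stop. I inferred the nut's angle from these, because the pin was hidden under the key.
- **Key standing free:** the wrist view put the handle about 3.5 mm from where I had placed the bore's axis, so the key leans roughly 1.4° at most. The wrist force was near zero after release.
- **Disagreements:** the cameras differed by about 2 to 4 mm on the bore's position. The network's scene-camera point for the handle was about 13 mm off the wrist's in y. I put that down to where on the bar it reported and relied on the wrist view.

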